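# Bin the glass offcuts and tip the bin

### The arm

A 7-joint arm with a two-finger parallel gripper is mounted at the origin on the work surface. World frame = base frame: x ahead of the robot, y to its left, z up, the work surface at z = 0. Lengths are in m, angles in rad, forces in N, time in s.
With the tool pointing down it reaches from about 0.4 to 0.925 m from the base axis. Payload 4.1 kg.
Tool frame: the origin (TCP) lies on the centre line of the jaws, within the pads' length; the fingertips stand 11 mm ahead of it and the grasp point (between the pads) lies 8 mm behind it; z points along the fingers, y is the direction in which the jaws open and shut (so a half turn about z gives the same grasp; the last joint's range is limited). The gripper opens to 85 mm and grips with 20 to 120 N. Pads are 22 mm wide; open, the fingers measure 114 mm over their backs; the gripper's body (76 mm by 85 mm) begins 54 mm behind the grasp point. The pads swing forward as they close: fully open they stand 13 mm farther back than shut.
Start: joints at [-1.405, 0.398, 0.045, 1.537, -0.019, 1.207, -0.051], TCP at [0.17, 0.627, 0.242] pointing down, gripper open.
Joint ranges: [-2.82, 2.82], [-0.49, 2.23], [-1.37, 1.46], [0, 2.46], [-1.36, 4.5], [0.23, 2], [-2.94, 2.94]. Speed limits (rad/s): [2.57, 2.57, 3.14, 3.14, 3.14, 3.14, 3.14].

### API

Orientations are given as a rotation vector (axis times angle).
In Python, from rig import bot, vision, spotter gives the robot as it stands.
- The arm moves only by the tool send_rows, never from a script. Its argument "rows" is a list of rows, each a list of 7 numbers: the opening, from -1 (shut) to 1 (fully open), then the shift along the world's x, y, z in m, then the turn, a rotation vector about the world's x, y, z in degrees. In form: [[fingers, dx, dy, dz, rx, ry, rz], ...]. A call has 1 to 8 rows; each row is the pose to reach, as a shift and turn from the pose measured when the call began; what a row does not reach only later rows make up. A row lasts 1/12 s, in which the tool goes at most 41.7 mm and 7.16 degrees, less where a joint would pass 70% of its speed; a pose out of reach is approached as far as the arm can. A call with a gripper value outside its range is refused whole. The fingers move at their own pace and stop on an object; "grip_force" is the grip in N (left out, the last holds). Time passes only in rows, so rows that repeat a pose let the fingers close. It gives the time, the measured TCP pose, the force and the opening at its end, in the units of the state.
- bot.state(): the state, without advancing time (a new reading comes with each control period).
- vision.capture(name): name is "scene" or "top"; returns the picture (420x560x3 uint8, red, green, blue); there is no depth.
- vision.camera_info(name): a dict with "fx", "fy", "cx", "cy" (pixels), "dist_coeffs" ([k1, k2, p1, p2, k3] as OpenCV has them; the pictures are not rectified), "R" (3x3) and "t" (3): a world point X has camera coordinates R X + t. Camera axes: x right, y down, z forward; pixel columns grow to the right and rows downward; lengths in m; the calibration is good to about 2 mm. A picture is of the moment at which its call begins. camera_info takes no time and is no camera call.
- bot.close_job(): hands the job in, once; it reports no verdict.
Trained networks look in the newest picture that a camera, given by its name, has taken for a name from the list of things; names that differ only in an ending like _2 or _b are one class to them, and where a whole thing is asked for, a point or a joint stands for the part that bears it (a point fixed in the world has none). Each returns a list of dicts, best first, with "score" (0 to 1); they miss things now and then, are a little off and sometimes report something else, mostly with a low value. They report only what shows in the picture. A call takes as long as a camera call. They do not tell look-alikes from the thing itself.
- spotter.recognise(name, camera): "position" ([column, row] in pixels, amid what is visible of it).
- spotter.silhouettes(name, camera): "mask" (420x560 bool, what is visible of it) and "position" ([column, row] in pixels, amid what is visible of it).
The state is a dict: "time_s": time; "qpos": joint angles; "dq": joint speeds; "joint_efforts": joint torques, N m; "tcp_pos": TCP position; "orientation": TCP orientation; "force": force on the tool from outside, world axes, zero at the start; "torque": the same for the moment, N m; "gripper_width": finger opening in m.
Only numpy, scipy, OpenCV 4.12 (cv2) and the standard library are available. Lean on these libraries where they do the work, as an engineer would, in place of code of your own. Each camera call takes 0.05 s, during which the arm holds its last target.

### The job

Put the two scraps, the milky opal button on the draining ledge and the thin green glass slice on the bench, into the steel scrap bin on the bench's left edge. When both are in, push the jog stick fully over to the side of its yellow mark, hold it there for about a second so the bin tips them into the blue tray, then let it spring back to centre. Tip the bin only with the stick, and leave everything else on the bench where it is, the good amber slice included.

Things in the scene. Friction and masses are not known exactly. Their poses are not given: they have to be found in the camera images.
- button_center (a point): Centre (half-way up) of the milky white opal button, a flat disc 40 mm across and 9 mm thick, 28 g. It lies flat on the sloping draining ledge against its low lip; its z axis is the upward normal of the slope, 30 degrees from vertical, leaning towards the low lip. A drip pipe runs above it.
- green_center (a point): Centre of the bottle-green glass slice, a flat bar 64 mm (its x) by 28 mm (its y) by 7 mm thick (z up), 31 g, lying flat on the bench.
- amber_center (a point): Bystander: centre of the amber glass slice (good stock), same size as the green one, lying flat on the bench.
- button: The opal button; origin at the centre of its underside.
- green_slice: The green slice; origin at the centre of its underside.
- ledge: The fixed draining ledge, origin on the bench under it. In its frame the dark steel plate (170 mm along y) rises 30 degrees towards +x: its upper face goes from x -55, z 20 mm to x 48, z 80 mm. A lip 5 mm high and 5 mm thick closes its low (-x) edge. Grey feet below.
- pipe_mid (a point): Middle of the copper drip pipe, 14 mm thick, that runs along the ledge's y (230 mm) above the button, level about 19 mm further from the low edge than the button centre and 103 mm above it; two upright pipes of 14 mm carry it at its ends. It leaves no room for a gripper that comes straight down on the button; a tool square to the slope (30 degrees tilted) passes it.
- bin: Open steel scrap bin beside the bench's left edge, 220 mm (x), 120 mm high, walls 4 mm. Along y its floor spans -75 to 25 mm, its mouth -75 to 92 mm (the +y wall leans out 30 degrees). Origin on its tipping axis (x), 45 mm above its underside, 75 mm below its rim; the rim is 80 mm above the bench. z points out of the mouth. It tips to +y, off the bench, by 5 times the stick's angle and back with it.
- bin_mouth (a point): Centre of the bin's mouth, level with its rim.
- hopper: The fixed blue catch tray on a stand beside the bench, under the bin, 560 mm (x) by 440 mm (y) by 100 mm high, open above, walls 6 mm; origin at the centre of its underside, 190 mm below the bench top.
- jog_box: The fixed grey box of the jog stick, 90 mm (x) by 100 mm (y) by 45 mm high; origin at the centre of its underside. Its +y axis is the side to which the stick tilts (marked by a small yellow bar on the box top); the box stands turned by up to 20 degrees.
- stick_knob (a point): Centre of the stick's black ball knob, 32 mm across, 85 mm above the stick's pivot and 130 mm above the bench when centred, on a 12 mm shaft. The pivot is at the middle of the box's top.
- stick (a joint): Tilt of the stick in rad: 0 centred, 0.5 at its stop, towards the jog box's +y only. A spring brings it back to 0 within about 2 s when let go; holding it over takes about 9 N at the knob.
- chunk_center (a point): Bystander: centre of the bottle-green cullet chunk, 54 mm across, 40 mm high.
- stone_center (a point): Bystander: centre of the grey silicon carbide stone, 75 mm (x) by 30 mm (y) by 22 mm.
- jar_center (a point): Bystander: centre of the grey grit jar with a black cap, 52 mm across, 85 mm high.
- straightedge_center (a point): Bystander: centre of the steel straightedge, 250 mm (x) by 28 mm by 4 mm.
- diamond_pad_center (a point): Bystander: centre of the grey diamond hand pad, 60 mm (x) by 40 mm by 18 mm.
There are look-alikes about, which are no part of the job. Leave any purple look-alike of the jog_box alone.

How it is judged:
On the way, in this order (a step that is already met when the one before it is completed fails the run):
1. the button and the green slice are in the bin, which hangs level and is not yet tipped (x of button_center in the frame of bin between -0.108 and 0.108 m and y of button_center in the frame of bin between -0.072 and 0.09 m and z of button_center in the frame of bin between -0.05 and 0.06 m and x of green_center in the frame of bin between -0.108 and 0.108 m and y of green_center in the frame of bin between -0.072 and 0.09 m and z of green_center in the frame of bin between -0.05 and 0.06 m and value of joint stick below 0.08 rad), for 0.2 s.
2. the stick is held over, at least 0.38 rad (value of joint stick above 0.38 rad), for 0.6 s.
3. the stick is let go and back at centre (value of joint stick below 0.06 rad), for 0.2 s.
At the end, for the whole second after the job is handed in: The button and the green slice lie at rest inside the blue tray, the stick is within 0.06 rad of centre and the bin hangs within 0.26 rad of level (x of button_center in the frame of hopper between -0.28 and 0.28 m and y of button_center in the frame of hopper between -0.22 and 0.22 m and z of button_center in the frame of hopper between 0 and 0.09 m and linear speed of each of button, green_slice below 0.03 m/s and x of green_center in the frame of hopper between -0.28 and 0.28 m and y of green_center in the frame of hopper between -0.22 and 0.22 m and z of green_center in the frame of hopper between 0 and 0.09 m and value of joint stick below 0.06 rad and angle between bin's own z axis and vertical below 0.26 rad); the robot touches nothing.
It fails at once if the amber slice, chunk, stone, jar, straightedge or diamond pad is moved by more than 25 mm (distance of any of amber_center, chunk_center, stone_center, jar_center, straightedge_center, diamond_pad_center from where it was at the start of the episode above 0.025 m).
It fails at once if the bin is tipped by hand and not with the stick (value of joint stick above 0.2 rad and contact force between any of the fingers, the arm and bin above 1 N).
It also fails if it takes over 72 s, if anything falls off the work surface, if the arm or the gripper's body presses on something with over 40 N, if the wrist force passes 120 N, or if a joint passes its speed limit or range.

## Working session

There is one attempt and no reset: what is moved stays moved. The work goes in short steps, Python scripts to look and compute and a tool call to move; the robot and the scene stay as the last step left them, time stands still between calls to the robot, and variables do not carry over. Pictures are saved under pics/ and viewed, and the job is handed in when it is done.

Besides the shell and the picture viewer there is one more tool, called after ">>>" as name([rows], argument=value, ...), one row to a line, values as JSON. send_rows: Moves the arm, as the interface text tells. Its arguments: {"type":"object","properties":{"rows":{"type":"array","items":{"type":"array","items":{"type":"number"}}},"grip_force":{"type":"number"}},"required":["rows"]}

```bash
ls; mkdir -p pics; python3 - <<'E'
from rig import bot, vision, spotter
import cv2
print(bot.state())
for n in ("scene","top"):
    im=vision.capture(n); cv2.imwrite(f"pics/{n}0.png",cv2.cvtColor(im,cv2.COLOR_RGB2BGR)); print(n,vision.camera_info(n))
E
```

```text
pics
{'time_s': 0.0, 'qpos': array([-1.40500113,  0.39918927,  0.04502908,  1.53786662, -0.01867236,
        1.20691973, -0.05068801]), 'dq': array([ 0.00056477,  0.00066016, -0.00088996,  0.00085915, -0.00082936,
       -0.00251732,  0.00022755]), 'joint_efforts': array([-5.29096778e-04, -4.75127041e+01,  1.36441682e+00, -2.54218733e+01,
        1.16438553e-02,  9.70421213e-03, -4.26959502e-06]), 'tcp_pos': array([0.16993512, 0.62675791, 0.24127108]), 'orientation': array([-4.14496024e-01, -3.11402606e+00,  3.07807576e-03]), 'force': array([ 0.0640824 , -0.16435367, -0.60786089]), 'torque': array([ 0.0626405 , -0.03227971,  0.00696318]), 'gripper_width': 0.08553422984888522}
scene {'fx': 412.45739790387904, 'fy': 412.45739790387904, 'cx': 278.06011785095683, 'cy': 205.7930264188846, 'dist_coeffs': array([-0.07589374,  0.        ,  0.        ,  0.        ,  0.        ]), 'R': array([[ 0.44089178,  0.89743763, -0.01483733],
       [ 0.74605342, -0.37561043, -0.54983734],
       [-0.49901777,  0.23134932, -0.83513996]]), 't': array([-0.28649223, -0.37067174,  1.31495435])}
top {'fx': 534.5195990837244, 'fy': 534.5195990837244, 'cx': 284.4488779228138, 'cy': 212.81890798378086, 'dist_coeffs': array([-0.11808507,  0.        ,  0.        ,  0.        ,  0.        ]), 'R': array([[-0.00857952, -0.9999454 , -0.00596552],
       [-0.97904164,  0.00961382, -0.20343316],
       [ 0.2034794 ,  0.00409513, -0.97907066]]), 't': array([0.08913829, 0.50085788, 1.62214951])}
```

View pics/scene0.png

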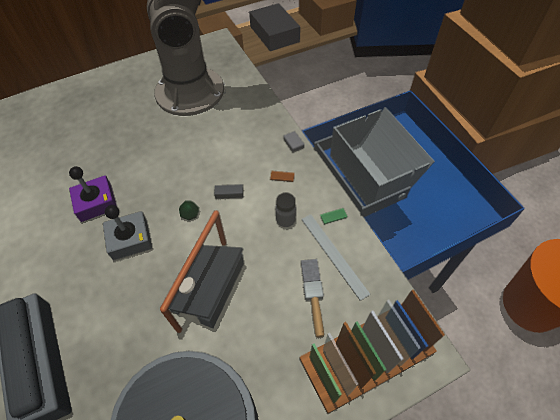

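View pics/top0.png

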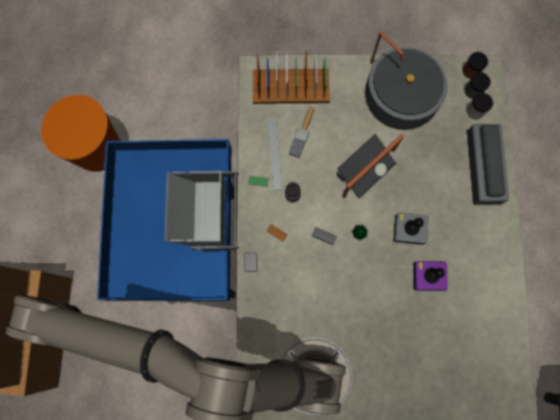

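The scene view shows the grey jog box at (127,235) and its purple look-alike at (90,197). The button is on the ledge at (186,284), with the green slice at (334,215), the amber slice at (283,176) and the bin at (380,160). In the top view the green slice is at (259,181), the button at (381,170), and the grey box at (411,228) with its yellow mark at (402,216).

```bash
cat > h.py <<'E'
import numpy as np, cv2
from rig import bot, vision, spotter
def cam(n):
    c=vision.camera_info(n); K=np.array([[c['fx'],0,c['cx']],[0,c['fy'],c['cy']],[0,0,1]]); return K,c['dist_coeffs'],c['R'],c['t']
def proj(n,X):
    K,d,R,t=cam(n); return cv2.projectPoints(np.atleast_2d(np.array(X,float)),cv2.Rodrigues(R)[0],t,K,d)[0][:,0]
def ray(n,p):
    K,d,R,t=cam(n); u=cv2.undistortPoints(np.array(p,float).reshape(-1,1,2),K,d)[:,0]
    D=np.c_[u,np.ones(len(u))]@R; return -R.T@t, D/np.linalg.norm(D,axis=1)[:,None]
def onz(n,p,z):
    o,D=ray(n,p); return o+D*((z-o[2])/D[:,2])[:,None]
def tri(ps,pt):
    o1,d1=ray('scene',ps);o2,d2=ray('top',pt);d1=d1[0];d2=d2[0]
    A=np.c_[d1,-d2];s=np.linalg.lstsq(A,o2-o1,rcond=None)[0]
    a=o1+s[0]*d1;b=o2+s[1]*d2
    return (a+b)/2,np.linalg.norm(a-b)
E
python3 - <<'E'
from h import *
import pickle
np.set_printoptions(precision=4,suppress=True)
out={}
ims={}
for n in ("scene","top"): ims[n]=vision.capture(n)
for nm in ["button","green_slice","jog_box","stick_knob","bin","ledge","hopper"]:
    for n in ("scene","top"):
        r=spotter.silhouettes(nm,n); out[nm,n]=r
        print(nm,n,[(np.round(a['position'],1),round(a['score'],2),a['mask'].sum()) for a in r[:4]])
pickle.dump((out,ims),open('o.pkl','wb'))
print(bot.state()['time_s'])
def crop(n,x,y,w,h,s,f):
    im=cv2.cvtColor(ims[n],cv2.COLOR_RGB2BGR)[y:y+h,x:x+w]; cv2.imwrite(f,cv2.resize(im,None,fx=s,fy=s,interpolation=cv2.INTER_CUBIC))
crop('scene',50,150,200,190,4,'pics/c1.png'); crop('top',230,130,230,150,3.4,'pics/c2.png')
E
```

```text
button scene [(array([183.4, 284.9]), 0.5, np.int64(212)), (array([334.5, 214.1]), 0.39, np.int64(248)), (array([281.2, 177.5]), 0.2, np.int64(192))]
button top [(array([380.4, 168.5]), 0.44, np.int64(71))]
green_slice scene [(array([335.2, 213.2]), 0.79, np.int64(258))]
green_slice top [(array([258.3, 182.4]), 0.68, np.int64(198))]
jog_box scene [(array([ 88.9, 195.9]), 0.64, np.int64(1637)), (array([123.3, 233.2]), 0.56, np.int64(1936))]
jog_box top [(array([408.7, 229.8]), 0.8, np.int64(1021)), (array([430.4, 275.8]), 0.8, np.int64(1007)), (array([197.2, 207.9]), 0.42, np.int64(4240))]
stick_knob scene [(array([ 82. , 177.2]), 0.76, np.int64(262)), (array([334.8, 215.4]), 0.59, np.int64(287)), (array([112.9, 214.4]), 0.5, np.int64(215))]
stick_knob top [(array([416.1, 220.4]), 0.54, np.int64(102))]
bin scene [(array([374.2, 154.3]), 0.97, np.int64(6298))]
bin top [(array([195. , 206.7]), 0.64, np.int64(4250)), (array([381. , 168.3]), 0.34, np.int64(48))]
ledge scene [(array([285.2, 211.6]), 0.7, np.int64(614)), (array([204.8, 277.7]), 0.64, np.int64(4801)), (array([186.1, 211. ]), 0.64, np.int64(283)), (array([181.6, 286.1]), 0.51, np.int64(177))]
ledge top [(array([365.1, 163.2]), 0.67, np.int64(1984))]
hopper scene [(array([434.2, 202.8]), 0.78, np.int64(14642))]
hopper top [(array([149.3, 230.6]), 0.77, np.int64(16415))]
0.9
```

View pics/c1.png

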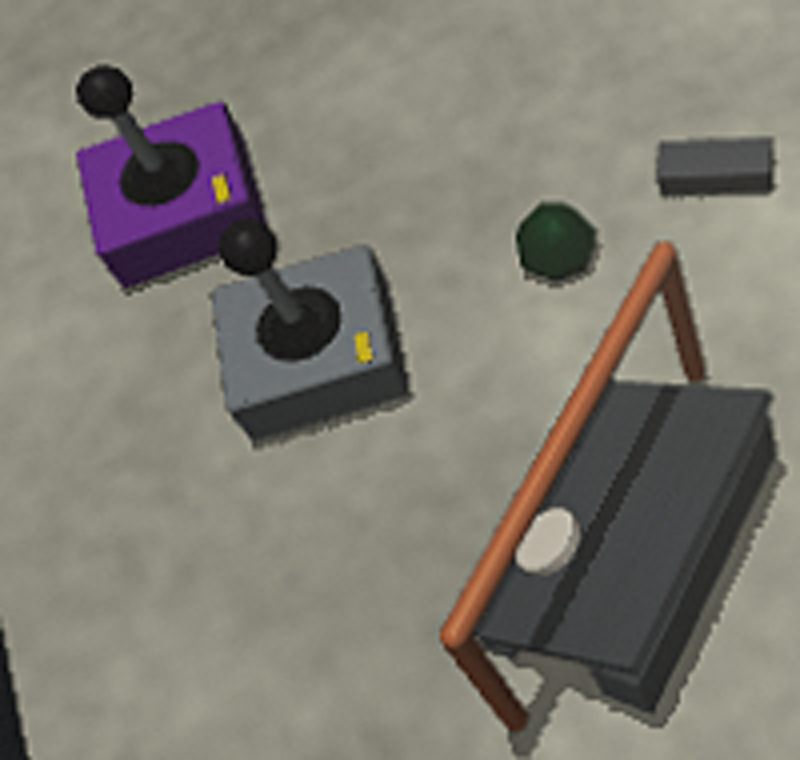

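View pics/c2.png

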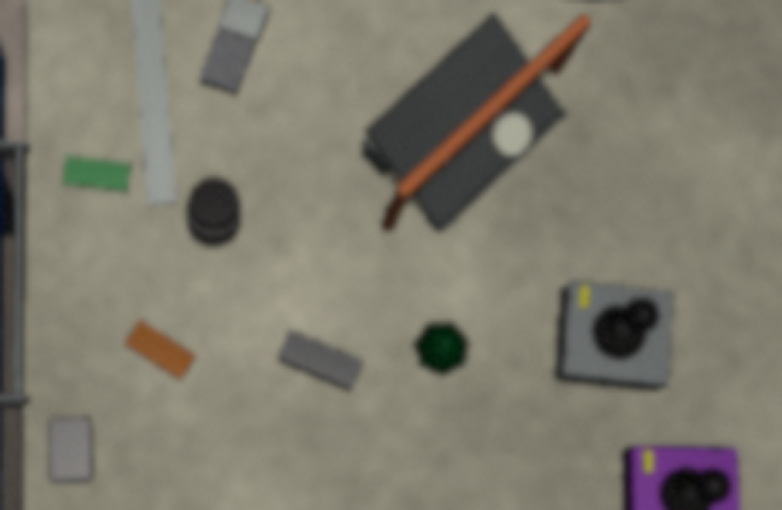

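```bash
cat > fit.py <<'E'
from h import *
import pickle
from scipy.optimize import least_squares
np.set_printoptions(precision=4,suppress=True)
out,ims=pickle.load(open('o.pkl','rb'))
def T(p,L):
    c,s=np.cos(p[2]),np.sin(p[2]); L=np.array(L,float); return np.c_[c*L[:,0]-s*L[:,1]+p[0],s*L[:,0]+c*L[:,1]+p[1],L[:,2]]
# ledge
t=lambda a,o,s:np.array(a)/s+np.array(o)
lt=t([(493,14),(366,130),(440,230),(563,112)],(230,130),3.4)
ls=t([(772,395),(640,675),(480,640)],(50,150),4)
L=[(.048,.085,.08),(.048,-.085,.08),(-.055,-.085,.02),(-.055,.085,.02)]
g=onz('top',lt,.05); print(g)
for perm in ([0,1,2,3],[1,0,3,2]):
  Lp=np.array(L)[perm]
  best=None
  for y0 in np.arange(-3,3,.7):
    f=lambda p:np.r_[(proj('top',T(p,Lp))-lt).ravel()]
    r=least_squares(f,[*g.mean(0)[:2],y0])
    if best is None or r.cost<best.cost: best=r
  print('ledge',perm,best.x,best.cost,best.fun)
# button, boxes
print('button tri',tri(out['button','scene'][0]['position'],out['button','top'][0]['position']))
for z in(.04,.05,): print(onz('top',[out['button','top'][0]['position']],z))
for nm in ['green_slice']:
  for n in('scene','top'):
    m=out[nm,n][0]['mask'].astype(np.uint8); c,_=cv2.findContours(m,0,2); c=max(c,key=cv2.contourArea)
    P=onz(n,c[:,0],.0035)[:,:2]; print(nm,n,cv2.minAreaRect((P*1000).astype(np.float32)))
print('knob tri', tri(out['stick_knob','scene'][2]['position'],out['stick_knob','top'][0]['position']))
crop=lambda n,x,y,w,h,s,f:cv2.imwrite(f,cv2.resize(cv2.cvtColor(ims[n],cv2.COLOR_RGB2BGR)[y:y+h,x:x+w],None,fx=s,fy=s,interpolation=cv2.INTER_CUBIC))
crop('top',90,130,200,150,4,'pics/c3.png'); crop('scene',270,90,180,140,4,'pics/c4.png'); crop('top',380,190,80,60,8,'pics/c5.png')
E
python3 fit.py
```

```text
[[ 0.7604 -0.212   0.05  ]
 [ 0.6458 -0.0867  0.05  ]
 [ 0.5486 -0.1526  0.05  ]
 [ 0.6622 -0.274   0.05  ]]
ledge [0, 1, 2, 3] [ 0.6543 -0.1816 -2.4425] 2150.732499950905 [ 23.3989  22.9774  21.191   22.7387 -24.2501 -25.5557 -22.1079 -23.0211]
ledge [1, 0, 3, 2] [ 0.656  -0.1795  0.7467] 1.685088439370555 [ 0.8039  0.1434  0.3119  1.0595 -0.7607 -0.6499 -0.3764 -0.5838]
button tri (array([ 0.6462, -0.2279,  0.0413]), np.float64(0.004850446189208508))
[[ 0.6469 -0.2257  0.04  ]]
[[ 0.6439 -0.2239  0.05  ]]
green_slice scene ((618.1867065429688, 172.05885314941406), (63.34431838989258, 31.873950958251953), 83.98360443115234)
green_slice top ((618.7440795898438, 168.72434997558594), (68.82777404785156, 33.81661605834961), 89.363525390625)
knob tri (array([ 0.4588, -0.3119,  0.1273]), np.float64(0.0037703292254957065))
```

```bash
ls pics
```

```text
c1.png
c2.png
c3.png
c4.png
c5.png
scene0.png
top0.png
```

View pics/c3.png

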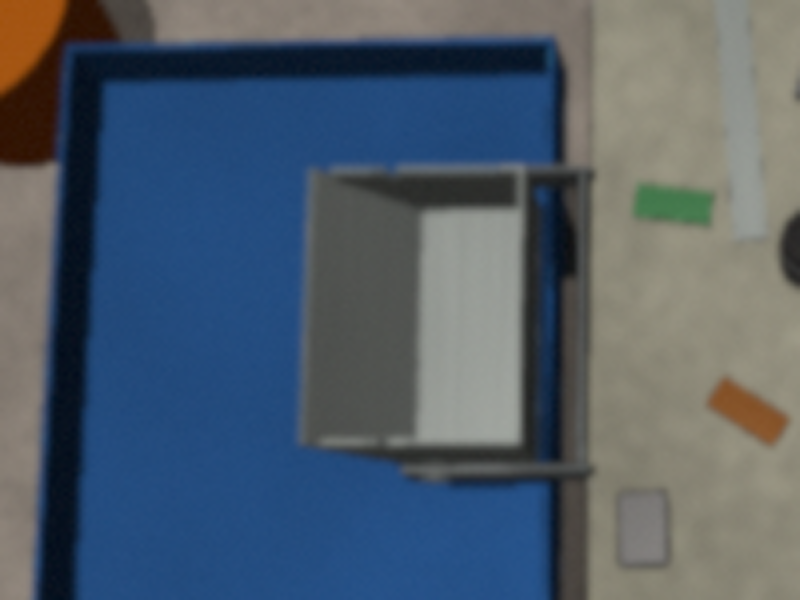

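View pics/c4.png

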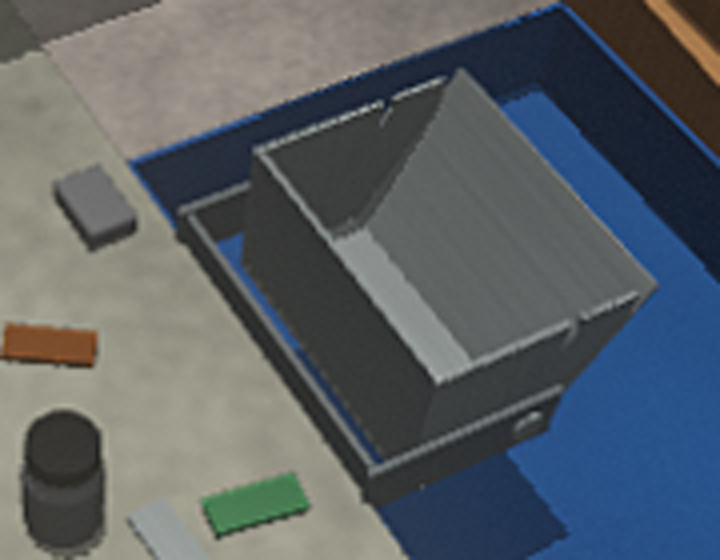

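View pics/c5.png

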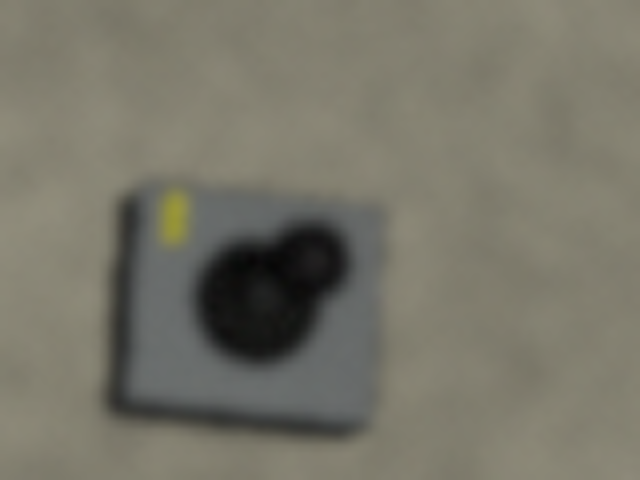

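```bash
cat > fit2.py <<'E'
from fit import *
print('-----')
P=onz('top',t([(140,187),(385,210),(360,420),(122,405)],(380,190),8),.045); print('box',P.mean(0),'yaw of +y dir',[(np.degrees(np.arctan2(*(a-b)[1::-1]))) for a,b in((P[0],P[1]),(P[3],P[2]))],np.linalg.norm(P[0]-P[1]),np.linalg.norm(P[0]-P[3]))
P=onz('top',t([(312,172),(522,170),(525,445),(303,442)],(90,130),4),.08); print('bin rim',P,P.mean(0))
for n in('scene','top'):
    hsv=cv2.cvtColor(ims[n],cv2.COLOR_RGB2HSV)
    x,y=out['green_slice',n][0]['position'].astype(int) if 0 else np.array(out['green_slice',n][0]['position']).astype(int)
    m=((hsv[...,0]>45)&(hsv[...,0]<85)&(hsv[...,1]>80)).astype(np.uint8)
    w=np.zeros_like(m); w[y-20:y+20,x-25:x+25]=1; m*=w
    c,_=cv2.findContours(m,0,2); c=max(c,key=cv2.contourArea); Q=onz(n,c[:,0],.006)[:,:2]
    print('green',n,m.sum(),cv2.minAreaRect((Q*1000).astype(np.float32)))
    x,y=np.array(out['button',n][0]['position']).astype(int)
    im=ims[n].astype(int); m=((im.min(2)>120)).astype(np.uint8); w=np.zeros_like(m); w[y-12:y+12,x-12:x+12]=1; m*=w
    c,_=cv2.findContours(m,0,2); c=max(c,key=cv2.contourArea); print('button',n,m.sum(),cv2.fitEllipse(c)); 
    M=cv2.moments(c); q=[M['m10']/M['m00'],M['m01']/M['m00']]; print(q,onz(n,[q],.036))
p=[.656,-.1795,.7467]
b=T(p,[[-.040,-.028,.034],[-.0356,-.028,.0364]]); print(b,proj('top',b),proj('scene',b))
im=cv2.cvtColor(ims['scene'],cv2.COLOR_RGB2BGR); 
im=cv2.resize(im[190:350,120:270],None,fx=5,fy=5,interpolation=cv2.INTER_CUBIC)
X=T(p,L+[(-.021,-.115,.137),(-.021,.115,.137)]+[(-.040,-.028,.034)])
for q in proj('scene',X): cv2.circle(im,tuple(int(v) for v in (q-[120,190])*5+2),4,(0,0,255),-1)
cv2.imwrite('pics/d1.png',im)
im=cv2.cvtColor(ims['top'],cv2.COLOR_RGB2BGR); im=cv2.resize(im[120:210,325:425],None,fx=6,fy=6,interpolation=cv2.INTER_CUBIC)
for q in proj('top',X): cv2.circle(im,tuple(int(v) for v in (q-[325,120])*6+3),4,(0,0,255),-1)
cv2.imwrite('pics/d2.png',im)
E
python3 fit2.py | sed -n '/-----/,$p'
```

```text
-----
box [ 0.45   -0.3144  0.045 ] yaw of +y dir [np.float64(83.99691895200233), np.float64(85.6679126230548)] 0.09798384797232106 0.08757097573055658
bin rim [[0.6275 0.4502 0.08  ]
 [0.6269 0.2839 0.08  ]
 [0.4091 0.2781 0.08  ]
 [0.4126 0.4493 0.08  ]] [0.519  0.3654 0.08  ]
green scene 229 ((620.3233032226562, 170.1700439453125), (62.307559967041016, 27.66377830505371), 80.92090606689453)
button scene 222 ((186.70928955078125, 284.6646423339844), (11.32142162322998, 17.50347900390625), 42.631927490234375)
[186.25059952038367, 284.7062350119904] [[ 0.6454 -0.2247  0.036 ]]
green top 115 ((619.3204345703125, 171.1812286376953), (56.85053634643555, 21.601625442504883), 82.83943939208984)
button top 91 ((380.2741394042969, 169.02488708496094), (9.260473251342773, 11.144706726074219), 19.812898635864258)
[380.37306843267106, 168.98896247240617] [[ 0.6464 -0.2263  0.036 ]]
[[ 0.6457 -0.2272  0.034 ]
 [ 0.6489 -0.2242  0.0364]] [[380.5646 169.3809]
 [379.7223 168.2156]] [[185.3949 285.6227]
 [186.9213 285.8737]]
```

View pics/d1.png

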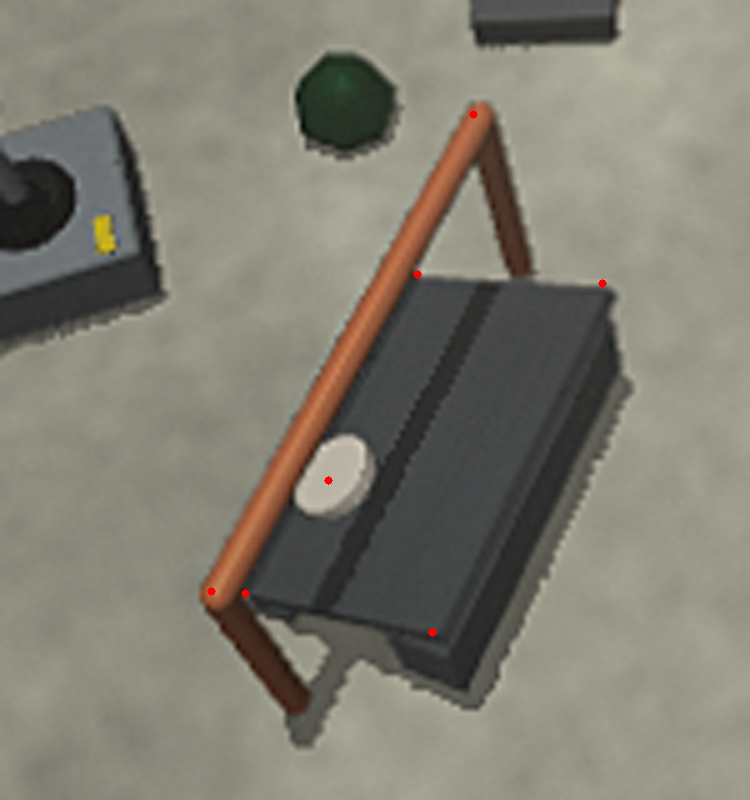

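View pics/d2.png

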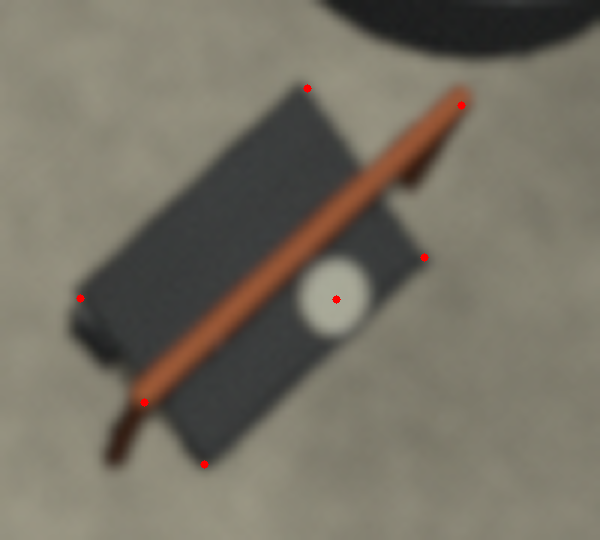

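```bash
cat > plan.py <<'E'
from h import *
from scipy.spatial.transform import Rotation as Ro
np.set_printoptions(precision=4,suppress=True)
def go(target,yd,zd,s=None):
    s=s or bot.state(); R0=Ro.from_rotvec(s['orientation']).as_matrix()
    zd=np.array(zd,float);zd/=np.linalg.norm(zd)
    yd=np.array(yd,float);yd-=zd*(yd@zd);yd/=np.linalg.norm(yd)
    if target is not None: print('shift',np.array(target)-s['tcp_pos'])
    for sg in(1,-1):
        R=np.c_[np.cross(sg*yd,zd),sg*yd,zd]; print('rotvec deg',np.degrees(Ro.from_matrix(R@R0.T).as_rotvec()))
if __name__=='__main__':
    s=bot.state(); print(Ro.from_rotvec(s['orientation']).as_matrix(),s['qpos'])
    a=np.radians(82.5-90); go([.620,.1705,.10],[np.cos(a),np.sin(a),0],[0,0,-1])
    print('jar',onz('top',[(293,190)],.085), 'chunk',onz('top',[(360,232)],.02))
E
python3 plan.py
```

```text
[[-0.9652  0.2616  0.    ]
 [ 0.2616  0.9652  0.0002]
 [ 0.      0.0002 -1.    ]] [-1.405   0.3984  0.0451  1.5366 -0.0187  1.2069 -0.0507]
shift [ 0.4499 -0.4569 -0.1424]
rotvec deg [ -0.0074   0.0101 -82.3349]
rotvec deg [-0.0105 -0.0077 97.6651]
jar [[0.5666 0.0573 0.085 ]] chunk [[ 0.4437 -0.1546  0.02  ]]
```

>>> send_rows([
  [1, 0.225, -0.228, 0, 0, 0, -41],
  [1, 0.225, -0.228, 0, 0, 0, -41],
  [1, 0.225, -0.228, 0, 0, 0, -41],
  [1, 0.225, -0.228, 0, 0, 0, -41],
  [1, 0.225, -0.228, 0, 0, 0, -41],
  [1, 0.225, -0.228, 0, 0, 0, -41],
  [1, 0.225, -0.228, 0, 0, 0, -41],
  [1, 0.225, -0.228, 0, 0, 0, -41],
], grip_force=40)

```text
time_s: 1.57
tcp_pos: [0.3983, 0.3955, 0.2428]
orientation: [1.484, 2.767, 0.0]
force: [0.8, -0.7, -0.1]
gripper_width: 0.0854
```

>>> send_rows([
  [0.2, 0.225, -0.228, -0.05, 0, 0, -41],
  [0.2, 0.225, -0.228, -0.05, 0, 0, -41],
  [0.2, 0.225, -0.228, -0.05, 0, 0, -41],
  [0.2, 0.225, -0.228, -0.05, 0, 0, -41],
  [0.2, 0.225, -0.228, -0.05, 0, 0, -41],
  [0.2, 0.225, -0.228, -0.05, 0, 0, -41],
  [0.2, 0.225, -0.228, -0.05, 0, 0, -41],
  [0.2, 0.225, -0.228, -0.05, 0, 0, -41],
])

```text
time_s: 2.23
tcp_pos: [0.6248, 0.1653, 0.1926]
orientation: [2.359, 2.07, -0.001]
force: [-0.4, 0.3, 0.3]
gripper_width: 0.0511
```

```bash
python3 plan.py; python3 -c "
from rig import bot;print(bot.state())"
```

```text
[[ 0.13    0.9915  0.0015]
 [ 0.9915 -0.13   -0.0024]
 [-0.0022  0.0018 -1.    ]] [-0.7022  0.4777  0.5225  1.6145 -0.2551  1.1175 -0.2464]
shift [-0.0048  0.0052 -0.0926]
rotvec deg [ 0.1372  0.0871 -0.0316]
rotvec deg [ -0.1368   0.2154 179.9682]
jar [[0.5666 0.0573 0.085 ]] chunk [[ 0.4437 -0.1546  0.02  ]]
{'time_s': 2.2333, 'qpos': array([-0.70223568,  0.4776982 ,  0.52249308,  1.61445849, -0.25505259,
        1.1175452 , -0.24638903]), 'dq': array([ 0.75339021,  0.45245097, -0.01358611, -0.47269187, -0.23418428,
        0.07462284,  0.74633604]), 'joint_efforts': array([-3.13812532e+00, -4.81144774e+01,  7.54270881e+00, -2.19120777e+01,
        2.35241940e-01,  1.60593301e-02, -5.98307122e-01]), 'tcp_pos': array([0.62478304, 0.16531671, 0.19258832]), 'orientation': array([ 2.35929619e+00,  2.07019935e+00, -6.82910210e-04]), 'force': array([-0.41744395,  0.33711674,  0.34988508]), 'torque': array([ 0.01693311, -0.00206475, -0.02290453]), 'gripper_width': 0.0511451583726656}
```

>>> send_rows([
  [0.2, -0.005, 0.005, -0.04, 0, 0, 0],
  [0.2, -0.005, 0.005, -0.08, 0, 0, 0],
  [0.2, -0.005, 0.005, -0.12, 0, 0, 0],
  [0.2, -0.005, 0.005, -0.15, 0, 0, 0],
  [0.2, -0.005, 0.005, -0.165, 0, 0, 0],
  [0.2, -0.005, 0.005, -0.165, 0, 0, 0],
  [0.2, -0.005, 0.005, -0.165, 0, 0, 0],
])

```text
time_s: 2.82
tcp_pos: [0.6195, 0.1702, 0.0271]
orientation: [2.36, 2.071, -0.003]
force: [0.1, -0.3, 0.8]
gripper_width: 0.0515
```

```bash
python3 plan.py|head -5; python3 - <<'E'
from h import *
for n,(x,y,w,h,s) in dict(scene=(270,140,120,110,6),top=(220,140,80,80,7)).items():
    im=cv2.cvtColor(vision.capture(n),cv2.COLOR_RGB2BGR)[y:y+h,x:x+w]; cv2.imwrite(f'pics/e_{n}.png',cv2.resize(im,None,fx=s,fy=s,interpolation=cv2.INTER_CUBIC))
E
```

```text
[[ 0.1299  0.9915  0.0003]
 [ 0.9915 -0.1299 -0.003 ]
 [-0.0029  0.0007 -1.    ]] [-0.6512  0.6573  0.4382  1.7417 -0.3573  0.8231 -0.1775]
shift [0.0005 0.0003 0.0729]
rotvec deg [ 0.1698  0.0172 -0.0346]
```

View pics/e_scene.png

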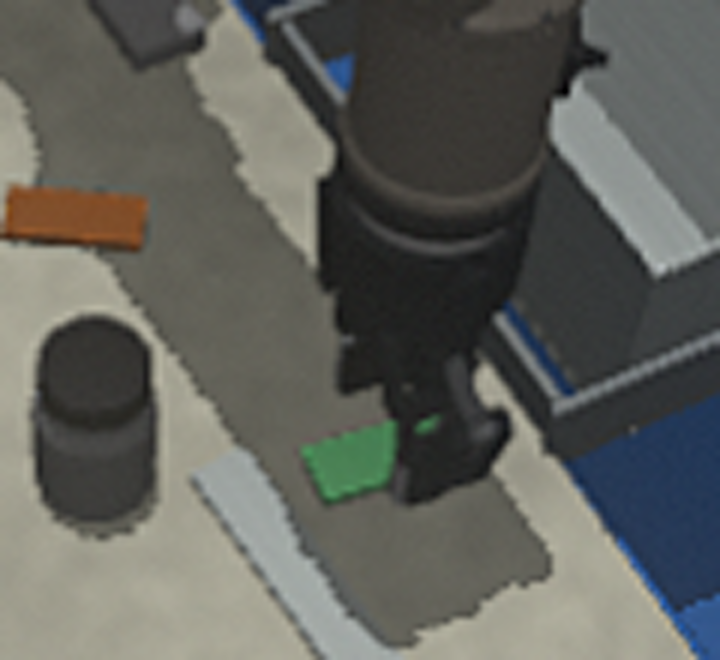

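The gripper stands over the green slice, with one finger at about (450,450) in the crop and the slice between the jaws. Next I'll lower it in small steps and watch the force.

>>> send_rows([
  [0.2, 0, 0, -0.006, 0, 0, 0],
  [0.2, 0, 0, -0.01, 0, 0, 0],
  [0.2, 0, 0, -0.012, 0, 0, 0],
  [0.2, 0, 0, -0.012, 0, 0, 0],
])

```text
time_s: 3.25
tcp_pos: [0.6211, 0.1707, 0.0173]
orientation: [2.358, 2.07, 0.004]
force: [-0.7, 1.1, -0.0]
gripper_width: 0.0512
```

>>> send_rows([
  [0.2, 0, 0, -0.002, 0, 0, 0],
  [0.2, 0, 0, -0.002, 0, 0, 0],
])

```text
time_s: 3.42
tcp_pos: [0.6209, 0.1707, 0.0151]
orientation: [2.358, 2.07, 0.003]
force: [-0.4, -0.5, -1.2]
gripper_width: 0.0511
```

>>> send_rows([
  [0.2, 0, 0, -0.002, 0, 0, 0],
  [0.2, 0, 0, -0.002, 0, 0, 0],
])

```text
time_s: 3.58
tcp_pos: [0.6206, 0.1707, 0.0127]
orientation: [2.359, 2.07, 0.002]
force: [-0.8, -0.4, 0.3]
gripper_width: 0.0512
```

>>> send_rows([
  [-1, 0, 0, -0.0005, 0, 0, 0],
  [-1, 0, 0, -0.0005, 0, 0, 0],
  [-1, 0, 0, -0.0005, 0, 0, 0],
  [-1, 0, 0, -0.0005, 0, 0, 0],
  [-1, 0, 0, -0.0005, 0, 0, 0],
  [-1, 0, 0, -0.0005, 0, 0, 0],
], grip_force=40)

```text
time_s: 4.08
tcp_pos: [0.6207, 0.1707, 0.0123]
orientation: [2.359, 2.07, 0.003]
force: [0.0, 0.5, 0.2]
gripper_width: 0.0266
```

>>> send_rows([
  [-1, 0, 0, 0.02, 0, 0, 0],
  [-1, 0, 0, 0.06, 0, 0, 0],
  [-1, 0, 0, 0.1, 0, 0, 0],
  [-1, 0, 0, 0.14, 0, 0, 0],
  [-1, -0.02, 0.04, 0.15, 0, 0, 0],
  [-1, -0.04, 0.08, 0.15, 0, 0, 0],
])

```text
time_s: 4.58
tcp_pos: [0.588, 0.2417, 0.1673]
orientation: [2.364, 2.057, 0.016]
force: [-0.4, 1.6, -1.1]
gripper_width: 0.0264
```

>>> send_rows([
  [-1, -0.02, 0.035, 0, 0, 0, 0],
  [-1, -0.04, 0.07, 0, 0, 0, 0],
  [-1, -0.06, 0.1, 0, 0, 0, 0],
  [-1, -0.06, 0.1, 0, 0, 0, 0],
  [-1, -0.06, 0.1, 0, 0, 0, 0],
])

```text
time_s: 5.0
tcp_pos: [0.5255, 0.3451, 0.1668]
orientation: [2.358, 2.066, 0.015]
force: [0.3, -0.8, -0.4]
gripper_width: 0.0264
```

```bash
python3 - <<'E'
from h import *
s=bot.state();print(s['tcp_pos'],s['gripper_width'])
im=cv2.cvtColor(vision.capture('scene'),cv2.COLOR_RGB2BGR)[60:260,250:450]; cv2.imwrite('pics/f.png',cv2.resize(im,None,fx=3,fy=3))
E
```

```text
[0.52549424 0.34512534 0.16682204] 0.02639835840502522
```

View pics/f.png

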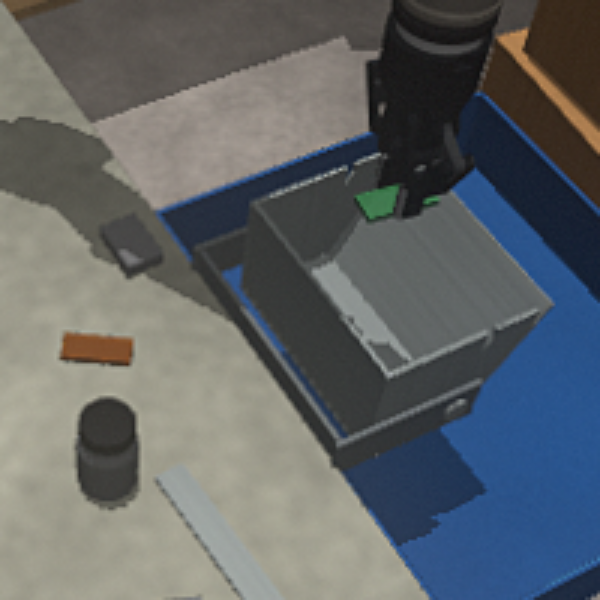

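The green slice is held above the bin's mouth, at about (395,200) in the crop. I'll lower it and release.

>>> send_rows([
  [-1, 0, 0, -0.04, 0, 0, 0],
  [-1, 0, 0, -0.08, 0, 0, 0],
  [-1, 0, 0, -0.105, 0, 0, 0],
  [-1, 0, 0, -0.107, 0, 0, 0],
  [0, 0, 0, -0.107, 0, 0, 0],
  [0, 0, 0, -0.107, 0, 0, 0],
  [0, 0, 0, -0.107, 0, 0, 0],
])

```text
time_s: 5.63
tcp_pos: [0.5295, 0.3426, 0.0626]
orientation: [2.362, 2.058, 0.022]
force: [-0.3, -0.5, -0.8]
gripper_width: 0.0427
```

>>> send_rows([
  [0, 0, 0, 0.04, 0, 0, 0],
  [0, 0, 0, 0.08, 0, 0, 0],
  [0, 0, 0, 0.12, 0, 0, 0],
  [0, 0, 0, 0.16, 0, 0, 0],
  [0, 0, 0, 0.18, 0, 0, 0],
  [0, 0, -0.02, 0.2, 0, 0, 0],
  [0, 0, -0.06, 0.2, 0, 0, 0],
  [0, 0, -0.1, 0.2, 0, 0, 0],
])

```text
time_s: 6.3
tcp_pos: [0.531, 0.2432, 0.2667]
orientation: [2.358, 2.061, 0.034]
force: [0.7, -2.0, -0.0]
gripper_width: 0.0421
```

```bash
cat >> plan.py <<'E'
    p=[.656,-.1795,.745]; c,s_=np.cos(p[2]),np.sin(p[2])
    n=np.array([-.5*c,-.5*s_,.866]); yl=[-s_,c,0]; B=np.array([.6460,-.2265,.0355])
    print('n',n); 
    for d in (.15,.04,.0): 
        print(d); go(B+n*d,yl,-n)
E
python3 - <<'E'
from h import *
im=cv2.cvtColor(vision.capture('scene'),cv2.COLOR_RGB2BGR)[60:260,250:450]; cv2.imwrite('pics/g.png',cv2.resize(im,None,fx=3,fy=3))
E
python3 plan.py
```

```text
[[ 0.1478  0.9888  0.0209]
 [ 0.989  -0.1478 -0.0008]
 [ 0.0023  0.0208 -0.9998]] [-0.9548  0.2788  0.5763  1.7053 -0.153   1.1857 -0.4895]
shift [ 0.0883 -0.0595 -0.1663]
rotvec deg [0.0354 1.196  0.999 ]
rotvec deg [   1.8682   -0.0552 -178.9913]
jar [[0.5666 0.0573 0.085 ]] chunk [[ 0.4437 -0.1546  0.02  ]]
n [-0.3675 -0.339   0.866 ]
0.15
shift [ 0.0592 -0.5073 -0.1009]
rotvec deg [-19.6212 -33.8273 136.7843]
rotvec deg [ 27.4424 -13.1949 -37.6068]
0.04
shift [ 0.0996 -0.47   -0.1962]
rotvec deg [-19.6212 -33.8273 136.7843]
rotvec deg [ 27.4424 -13.1949 -37.6068]
0.0
shift [ 0.1143 -0.4565 -0.2308]
rotvec deg [-19.6212 -33.8273 136.7843]
rotvec deg [ 27.4424 -13.1949 -37.6068]
```

View pics/g.png

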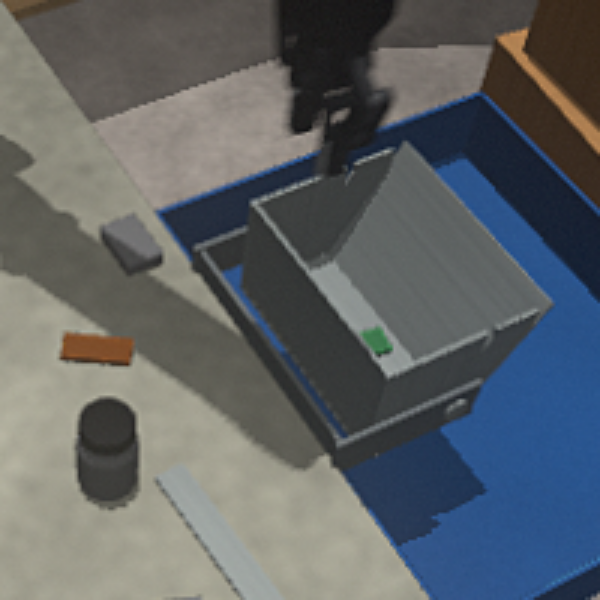

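The green slice lies in the bin at about (376,340) in the crop. The button is next, with the tool tilted square to the slope.

>>> send_rows([
  [0.2, 0.02, -0.27, 0, 13.7, -6.6, -18.8],
  [0.2, 0.02, -0.27, 0, 13.7, -6.6, -18.8],
  [0.2, 0.02, -0.27, 0, 13.7, -6.6, -18.8],
  [0.2, 0.02, -0.27, 0, 13.7, -6.6, -18.8],
  [0.2, 0.02, -0.27, 0, 13.7, -6.6, -18.8],
  [0.2, 0.02, -0.27, 0, 13.7, -6.6, -18.8],
  [0.2, 0.02, -0.27, 0, 13.7, -6.6, -18.8],
])

```text
time_s: 6.93
tcp_pos: [0.5519, -0.0445, 0.2691]
orientation: [-2.593, -1.565, -0.396]
force: [0.7, -0.1, -0.4]
gripper_width: 0.0514
```

```bash
python3 plan.py|tail -12;python3 -c "
from rig import bot;print(bot.state()['qpos'])"
```

```text
0.15
shift [ 0.039  -0.2328 -0.1037]
rotvec deg [-42.0692 -47.0002 148.2352]
rotvec deg [ 13.7147  -6.3332 -18.5446]
0.04
shift [ 0.0794 -0.1955 -0.199 ]
rotvec deg [-42.0692 -47.0002 148.2352]
rotvec deg [ 13.7147  -6.3332 -18.5446]
0.0
shift [ 0.0941 -0.182  -0.2336]
rotvec deg [-42.0692 -47.0002 148.2352]
rotvec deg [ 13.7147  -6.3332 -18.5446]
[-0.55402064  0.16833242  0.78227523  1.86744767 -0.41528388  1.05800142
 -0.08266863]
```

>>> send_rows([
  [0.2, 0.02, -0.24, 0, 13.7, -6.3, -18.5],
  [0.2, 0.02, -0.24, 0, 13.7, -6.3, -18.5],
  [0.2, 0.02, -0.24, 0, 13.7, -6.3, -18.5],
  [0.2, 0.02, -0.24, 0, 13.7, -6.3, -18.5],
  [0.2, 0.02, -0.24, 0, 13.7, -6.3, -18.5],
  [0.2, 0.02, -0.24, 0, 13.7, -6.3, -18.5],
  [0.2, 0.028, -0.243, -0.04, 13.7, -6.3, -18.5],
  [0.2, 0.028, -0.243, -0.06, 13.7, -6.3, -18.5],
])

```text
time_s: 7.6
tcp_pos: [0.5801, -0.292, 0.2091]
orientation: [-2.675, -1.042, -0.716]
force: [-0.0, 2.4, -0.8]
gripper_width: 0.0513
```

```bash
python3 plan.py|tail -12;python3 - <<'E'
from h import *
print(bot.state()['qpos'])
for n in('scene','top'): cv2.imwrite(f'pics/i_{n}.png',cv2.cvtColor(vision.capture(n),cv2.COLOR_RGB2BGR))
E
```

```text
0.15
shift [ 0.0108  0.0147 -0.0437]
rotvec deg [  66.3334   60.5461 -155.9462]
rotvec deg [0.2591 0.0673 0.1839]
0.04
shift [ 0.0512  0.052  -0.1389]
rotvec deg [  66.3334   60.5461 -155.9462]
rotvec deg [0.2591 0.0673 0.1839]
0.0
shift [ 0.0659  0.0655 -0.1736]
rotvec deg [  66.3334   60.5461 -155.9462]
rotvec deg [0.2591 0.0673 0.1839]
[ 0.06533474  0.51296298  0.79811479  1.73730043 -0.96372402  1.21771933
  0.40921033]
```

View pics/i_scene.png

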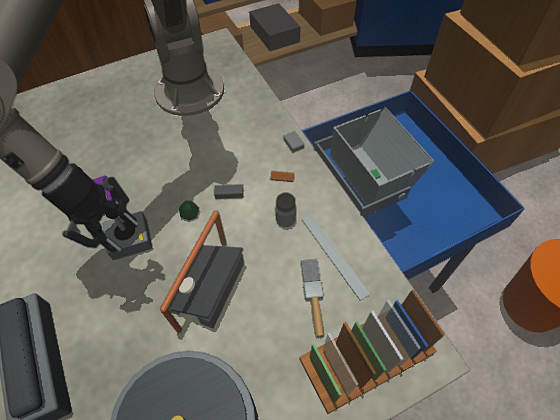

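>>> send_rows([
  [0.35, 0.011, 0.015, -0.044, 0.3, 0, 0.2],
  [0.35, 0.026, 0.029, -0.079, 0.3, 0, 0.2],
  [0.35, 0.041, 0.042, -0.113, 0.3, 0, 0.2],
  [0.35, 0.051, 0.052, -0.139, 0.3, 0, 0.2],
  [0.35, 0.055, 0.055, -0.148, 0.3, 0, 0.2],
  [0.35, 0.055, 0.055, -0.148, 0.3, 0, 0.2],
  [0.35, 0.055, 0.055, -0.148, 0.3, 0, 0.2],
])

```text
time_s: 8.28
tcp_pos: [0.6346, -0.2335, 0.0615]
orientation: [-2.662, -1.044, -0.713]
force: [1.1, -0.2, 0.2]
gripper_width: 0.0576
```

```bash
python3 plan.py|tail -4;python3 - <<'E'
from h import *
for n,(x,y,w,h,s) in dict(scene=(120,190,150,150,5),top=(320,120,110,110,6)).items():
    im=cv2.cvtColor(vision.capture(n),cv2.COLOR_RGB2BGR)[y:y+h,x:x+w]; cv2.imwrite(f'pics/j_{n}.png',cv2.resize(im,None,fx=s,fy=s,interpolation=cv2.INTER_CUBIC))
E
```

```text
0.0
shift [ 0.0114  0.007  -0.026 ]
rotvec deg [-65.8889 -61.5396 155.7531]
rotvec deg [-0.3025 -0.1069 -0.2104]
```

View pics/j_scene.png

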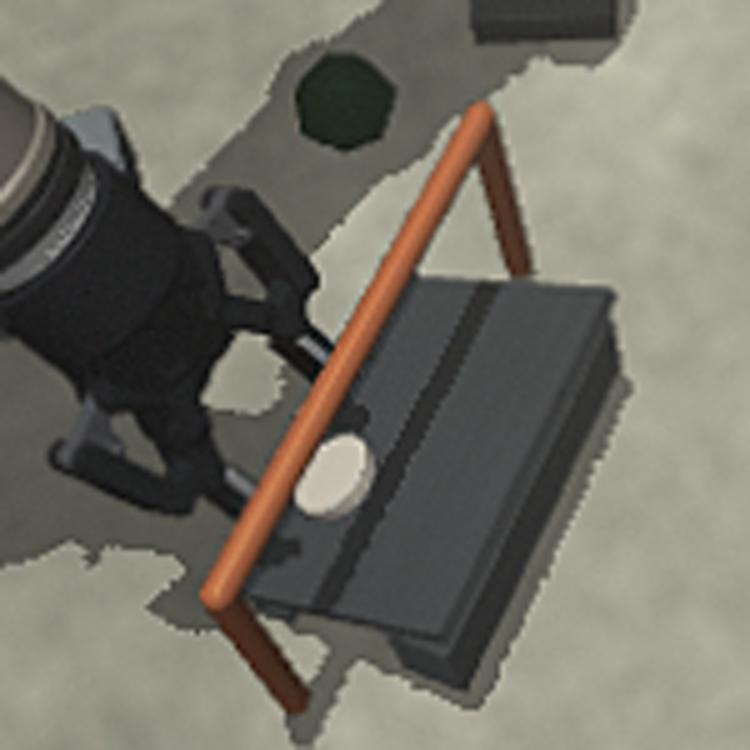

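View pics/j_top.png

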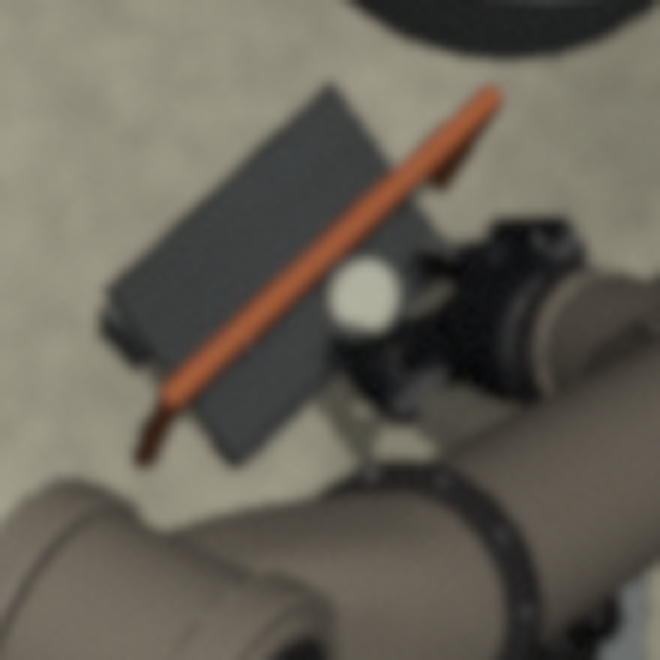

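The fingers straddle the button at (335,477) in the scene crop, clear of the pipe. I'll go down the last part along the slope's normal.

>>> send_rows([
  [0.35, 0.004, 0.002, -0.008, -0.3, -0.1, -0.2],
  [0.35, 0.007, 0.003, -0.0155, -0.3, -0.1, -0.2],
  [0.35, 0.007, 0.003, -0.0155, -0.3, -0.1, -0.2],
  [0.35, 0.007, 0.003, -0.0155, -0.3, -0.1, -0.2],
])

```text
time_s: 8.72
tcp_pos: [0.6413, -0.2317, 0.0465]
orientation: [-2.67, -1.041, -0.716]
force: [0.7, 0.5, 0.5]
gripper_width: 0.0574
```

```bash
python3 plan.py|tail -3
```

```text
shift [ 0.0047  0.0052 -0.011 ]
rotvec deg [  66.2444   60.8977 -155.831 ]
rotvec deg [0.0352 0.0405 0.0944]
```

>>> send_rows([
  [0.3, 0.002, 0.003, -0.005, 0, 0, 0],
  [0.3, 0.002, 0.003, -0.005, 0, 0, 0],
  [0.3, 0.002, 0.003, -0.005, 0, 0, 0],
])

```text
time_s: 8.97
tcp_pos: [0.6431, -0.2281, 0.041]
orientation: [-2.669, -1.041, -0.715]
force: [0.0, -0.3, -0.1]
gripper_width: 0.0556
```

```bash
python3 plan.py|tail -3
```

```text
shift [ 0.0029  0.0016 -0.0055]
rotvec deg [  66.1672   60.9668 -155.8351]
rotvec deg [-0.0026 -0.0036  0.0628]
```

>>> send_rows([
  [-1, 0, 0, 0, 0, 0, 0],
  [-1, 0, 0, 0, 0, 0, 0],
  [-1, 0, 0, 0, 0, 0, 0],
  [-1, 0, 0, 0, 0, 0, 0],
  [-1, 0, 0, 0, 0, 0, 0],
  [-1, 0, 0, 0, 0, 0, 0],
], grip_force=40)

```text
time_s: 9.47
tcp_pos: [0.6432, -0.2284, 0.0412]
orientation: [-2.67, -1.041, -0.716]
force: [0.0, -0.2, 1.4]
gripper_width: 0.0378
```

>>> send_rows([
  [-1, -0.007, -0.007, 0.017, 0, 0, 0],
  [-1, -0.02, -0.018, 0.047, 0, 0, 0],
  [-1, -0.033, -0.03, 0.078, 0, 0, 0],
  [-1, -0.046, -0.042, 0.108, 0, 0, 0],
  [-1, -0.059, -0.054, 0.139, 0, 0, 0],
  [-1, -0.066, -0.061, 0.156, 0, 0, 0],
  [-1, -0.066, -0.061, 0.19, 0, 0, 0],
  [-1, -0.066, -0.061, 0.225, 0, 0, 0],
])

```text
time_s: 10.13
tcp_pos: [0.5757, -0.2897, 0.2664]
orientation: [-2.67, -1.037, -0.713]
force: [-0.0, -0.2, -0.4]
gripper_width: 0.0373
```

```bash
python3 - <<'E'
from plan import *
go([.53,.33,.25],[np.cos(np.radians(-8)),np.sin(np.radians(-8)),0],[0,0,-1])
im=cv2.cvtColor(vision.capture('scene'),cv2.COLOR_RGB2BGR)[150:350,20:270]; cv2.imwrite('pics/k.png',cv2.resize(im,None,fx=3,fy=3))
E
```

```text
shift [-0.0457  0.6197 -0.0164]
rotvec deg [-27.0837  14.1112  38.637 ]
rotvec deg [  17.9182   34.3907 -136.4362]
```

View pics/k.png

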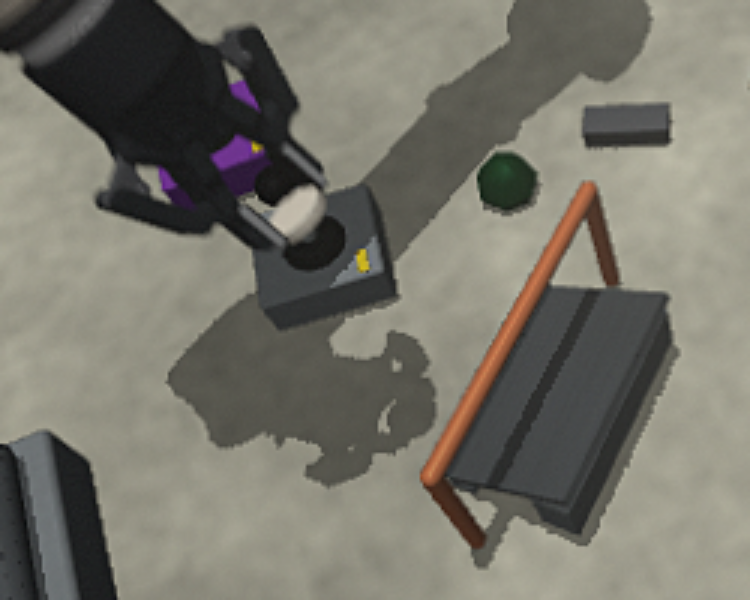

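The button is in the jaws at about (298,213) in the crop. I'm taking it to the bin.

>>> send_rows([
  [-1, -0.03, 0.3, 0, -13.5, 7, 19.3],
  [-1, -0.03, 0.3, 0, -13.5, 7, 19.3],
  [-1, -0.03, 0.3, 0, -13.5, 7, 19.3],
  [-1, -0.03, 0.3, 0, -13.5, 7, 19.3],
  [-1, -0.03, 0.3, 0, -13.5, 7, 19.3],
  [-1, -0.03, 0.3, 0, -13.5, 7, 19.3],
  [-1, -0.03, 0.3, 0, -13.5, 7, 19.3],
  [-1, -0.03, 0.3, 0, -13.5, 7, 19.3],
])

```text
time_s: 10.85
tcp_pos: [0.5478, 0.0181, 0.2751]
orientation: [-2.565, -1.59, -0.394]
force: [0.1, 1.1, -0.4]
gripper_width: 0.0373
```

>>> send_rows([
  [-1, -0.035, 0.325, 0, -13.5, 7, 19.3],
  [-1, -0.035, 0.325, 0, -13.5, 7, 19.3],
  [-1, -0.035, 0.325, 0, -13.5, 7, 19.3],
  [-1, -0.035, 0.325, 0, -13.5, 7, 19.3],
  [-1, -0.035, 0.325, 0, -13.5, 7, 19.3],
  [-1, -0.035, 0.325, 0, -13.5, 7, 19.3],
  [-1, -0.035, 0.325, 0, -13.5, 7, 19.3],
  [-1, -0.035, 0.325, 0, -13.5, 7, 19.3],
])

```text
time_s: 11.52
tcp_pos: [0.5124, 0.3415, 0.2746]
orientation: [-2.348, -2.079, -0.019]
force: [1.2, -0.1, 0.0]
gripper_width: 0.0377
```

```bash
python3 - <<'E'
from plan import *
go([.51,.34,.065],[np.cos(np.radians(-8)),np.sin(np.radians(-8)),0],[0,0,-1])
print(bot.state()['tcp_pos'],bot.state()['gripper_width'])
im=cv2.cvtColor(vision.capture('scene'),cv2.COLOR_RGB2BGR)[60:260,250:450]; cv2.imwrite('pics/l.png',cv2.resize(im,None,fx=3,fy=3))
E
```

```text
shift [-0.0024 -0.0015 -0.2096]
rotvec deg [-0.6932  0.3079 -1.0634]
rotvec deg [ -0.4808  -1.0824 178.9327]
[0.5124 0.3415 0.2746] 0.03774391347623872
```

View pics/l.png

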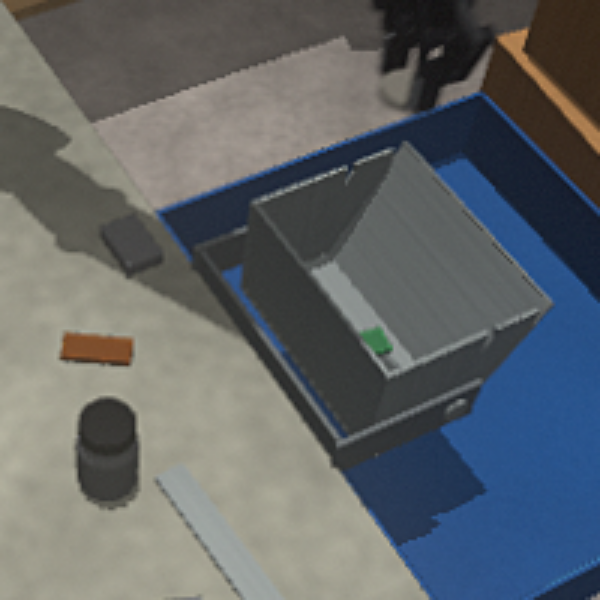

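>>> send_rows([
  [-1, -0.002, -0.002, -0.04, -0.7, 0.3, -1],
  [-1, -0.002, -0.002, -0.08, -0.7, 0.3, -1],
  [-1, -0.002, -0.002, -0.12, -0.7, 0.3, -1],
  [-1, -0.002, -0.002, -0.16, -0.7, 0.3, -1],
  [-1, -0.002, -0.002, -0.2, -0.7, 0.3, -1],
  [-1, -0.002, -0.002, -0.21, -0.7, 0.3, -1],
  [-1, -0.002, -0.002, -0.21, -0.7, 0.3, -1],
])

```text
time_s: 12.15
tcp_pos: [0.5045, 0.35, 0.0603]
orientation: [-2.351, -2.074, 0.007]
force: [-0.3, -0.7, -0.5]
gripper_width: 0.0377
```

>>> send_rows([
  [0.3, 0, 0, 0, 0, 0, 0],
  [0.3, 0, 0, 0, 0, 0, 0],
  [0.3, 0, 0, 0, 0, 0, 0],
  [0.3, 0, 0, 0.04, 0, 0, 0],
  [0.3, 0, 0, 0.08, 0, 0, 0],
  [0.3, 0, 0, 0.12, 0, 0, 0],
  [0.3, 0, 0, 0.16, 0, 0, 0],
  [0.3, 0, 0, 0.2, 0, 0, 0],
])

```text
time_s: 12.82
tcp_pos: [0.505, 0.3498, 0.2647]
orientation: [-2.352, -2.073, 0.0]
force: [0.6, 0.2, 0.0]
gripper_width: 0.0556
```

```bash
python3 - <<'E'
from h import *
im=cv2.cvtColor(vision.capture('scene'),cv2.COLOR_RGB2BGR)[60:260,250:450]; cv2.imwrite('pics/m.png',cv2.resize(im,None,fx=3,fy=3))
E
```

```text
(no output)
```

View pics/m.png

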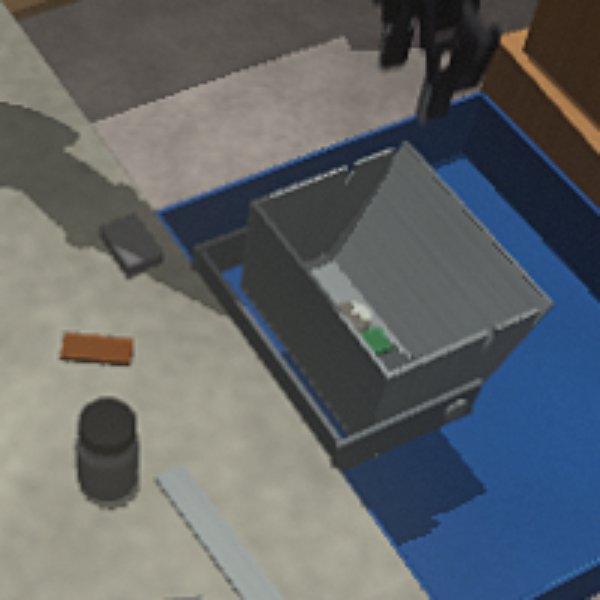

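Both scraps are in the bin, the button at (357,315) and the green slice at (376,340) in the crop. The next step is to measure the stick on the grey box, which is the one without the purple colour.

```bash
python3 - <<'E'
from plan import *
print(tri([112,211.8],[419,222.5]))
k=[[.450,-.3144,.130]]; print(proj('scene',k),proj('top',k))
k=[[.450,-.3144,.045]]; print(proj('scene',k),proj('top',k))
P=onz('scene',np.array([(210,292),(370,245),(392,362),(232,410)])/4+[50,150],.045);print(P,P.mean(0))
k=onz('top',[[419,222.5]],.13);print(k,onz('scene',[[112,211.8]],.13))
a=np.radians(85);go([.45,-.38,.26],[np.cos(a-np.pi/2),np.sin(a-np.pi/2),0],[0,0,-1])
E
```

```text
(array([ 0.452 , -0.3157,  0.1298]), np.float64(0.004097527722724946))
[[111.3537 211.0182]] [[417.943  223.1335]]
[[123.7035 230.097 ]] [[411.5293 228.1274]]
[[ 0.4065 -0.357   0.045 ]
 [ 0.4181 -0.2581  0.045 ]
 [ 0.5041 -0.2691  0.045 ]
 [ 0.4928 -0.3637  0.045 ]] [ 0.4554 -0.312   0.045 ]
[[ 0.4519 -0.3177  0.13  ]] [[ 0.4527 -0.3136  0.13  ]]
shift [-0.0592 -0.732  -0.0137]
rotvec deg [-0.8547  0.3626  2.2213]
rotvec deg [   0.5626    1.3261 -177.7729]
```

>>> send_rows([
  [-1, 0, -0.3, 0, -0.4, 0.2, 1],
  [-1, 0, -0.3, 0, -0.4, 0.2, 1],
  [-1, 0, -0.3, 0, -0.4, 0.2, 1],
  [-1, 0, -0.3, 0, -0.4, 0.2, 1],
  [-1, 0, -0.3, 0, -0.4, 0.2, 1],
  [-1, 0, -0.3, 0, -0.4, 0.2, 1],
  [-1, 0, -0.3, 0, -0.4, 0.2, 1],
  [-1, 0, -0.3, 0, -0.4, 0.2, 1],
])

```text
time_s: 13.53
tcp_pos: [0.5096, 0.0423, 0.2762]
orientation: [-2.351, -2.083, -0.016]
force: [-0.1, -0.8, 0.4]
gripper_width: 0.0001
```

>>> send_rows([
  [-1, -0.03, -0.3, 0, -0.4, 0.2, 1],
  [-1, -0.03, -0.3, 0, -0.4, 0.2, 1],
  [-1, -0.03, -0.3, 0, -0.4, 0.2, 1],
  [-1, -0.03, -0.3, 0, -0.4, 0.2, 1],
  [-1, -0.03, -0.3, 0, -0.4, 0.2, 1],
  [-1, -0.03, -0.3, 0, -0.4, 0.2, 1],
  [-1, -0.03, -0.3, 0, -0.4, 0.2, 1],
  [-1, -0.03, -0.3, 0, -0.4, 0.2, 1],
])

```text
time_s: 14.2
tcp_pos: [0.4779, -0.2642, 0.2784]
orientation: [2.335, 2.09, 0.005]
force: [0.1, -0.8, 0.0]
gripper_width: 0.0003
```

```bash
python3 - <<'E'
from plan import *
a=np.radians(84);go([.446,-.375,.23],[np.cos(a-np.pi/2),np.sin(a-np.pi/2),0],[0,0,-1]); print(bot.state()['qpos'])
E
```

```text
shift [-0.0319 -0.1108 -0.0484]
rotvec deg [0.1907 0.4283 0.3284]
rotvec deg [   0.6716   -0.299  -179.6701]
[-0.344   0.2722  0.9388  1.7614 -0.2346  1.2176  0.547 ]
```

>>> send_rows([
  [-1, -0.032, -0.111, 0, 0.2, 0.4, 0.3],
  [-1, -0.032, -0.111, 0, 0.2, 0.4, 0.3],
  [-1, -0.032, -0.111, 0, 0.2, 0.4, 0.3],
  [-1, -0.032, -0.111, 0, 0.2, 0.4, 0.3],
  [-1, -0.032, -0.111, -0.04, 0.2, 0.4, 0.3],
  [-1, -0.032, -0.111, -0.05, 0.2, 0.4, 0.3],
  [-1, -0.032, -0.111, -0.05, 0.2, 0.4, 0.3],
])

```text
time_s: 14.78
tcp_pos: [0.4449, -0.373, 0.2263]
orientation: [-2.331, -2.098, -0.001]
force: [-1.2, 0.3, 0.7]
gripper_width: 0.0001
```

```bash
python3 - <<'E'
from plan import *
s=bot.state();print(s['tcp_pos'],s['qpos'])
for n,(x,y,w,h,s) in dict(scene=(20,100,190,190,4),top=(370,170,110,110,6)).items():
    im=cv2.cvtColor(vision.capture(n),cv2.COLOR_RGB2BGR)[y:y+h,x:x+w]; cv2.imwrite(f'pics/n_{n}.png',cv2.resize(im,None,fx=s,fy=s,interpolation=cv2.INTER_CUBIC))
E
```

```text
[ 0.4449 -0.373   0.2263] [-0.0595  0.4161  0.9032  1.7403 -0.3536  1.1635  0.842 ]
```

View pics/n_scene.png

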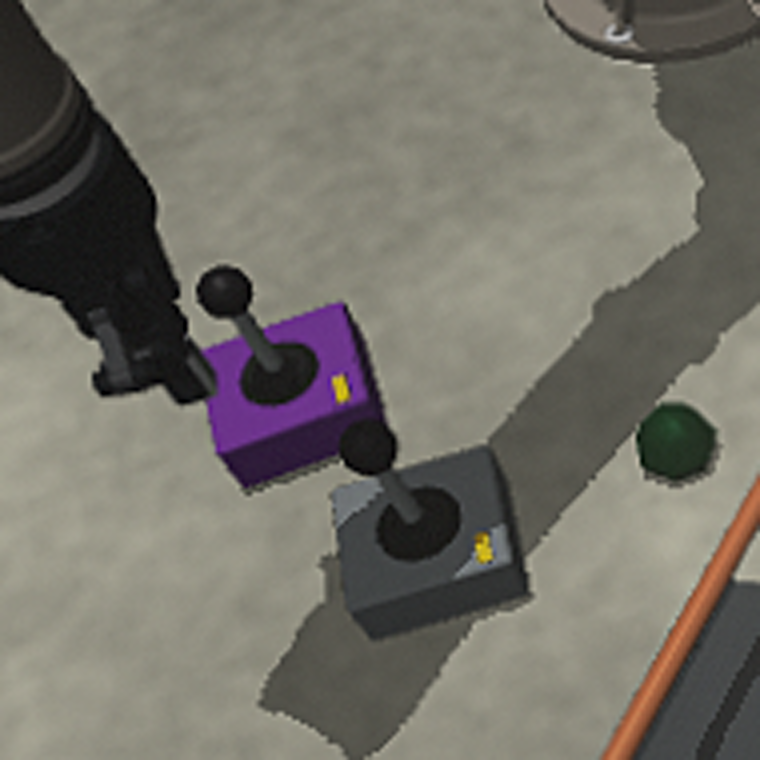

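View pics/n_top.png

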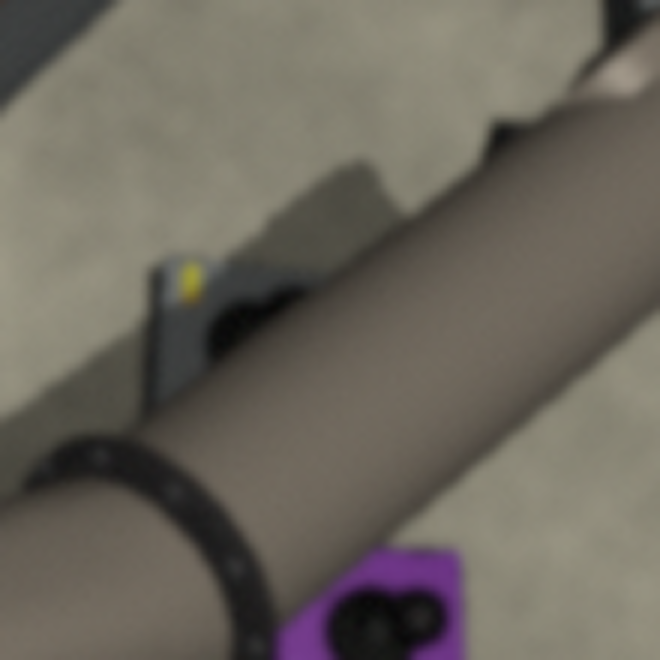

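The tool hangs beside the grey stick on the side away from its mark. In the crop the tip is at (200,385), the grey knob at (367,447) and the yellow mark at (483,548). I'll lower it and then push towards the mark.

>>> send_rows([
  [-1, 0, 0, -0.04, 0, 0, 0],
  [-1, 0.001, 0, -0.08, 0, 0, 0],
  [-1, 0.001, 0, -0.108, 0, 0, 0],
  [-1, 0.001, 0, -0.108, 0, 0, 0],
  [-1, 0.002, 0.01, -0.108, 0, 0, 0],
  [-1, 0.003, 0.02, -0.108, 0, 0, 0],
  [-1, 0.003, 0.025, -0.108, 0, 0, 0],
  [-1, 0.003, 0.025, -0.108, 0, 0, 0],
])

```text
time_s: 15.55
tcp_pos: [0.4515, -0.3482, 0.1233]
orientation: [2.328, 2.105, 0.006]
force: [-0.1, -0.5, -1.3]
gripper_width: 0.0
```

```bash
python3 - <<'E'
from plan import *
s=bot.state();print(s['tcp_pos'],s['force'])
for n,(x,y,w,h,s) in dict(scene=(20,100,190,190,4)).items():
    im=cv2.cvtColor(vision.capture(n),cv2.COLOR_RGB2BGR)[y:y+h,x:x+w]; cv2.imwrite(f'pics/o_{n}.png',cv2.resize(im,None,fx=s,fy=s,interpolation=cv2.INTER_CUBIC))
E
```

```text
[ 0.4515 -0.3482  0.1233] [-0.1416 -0.4904 -1.2873]
```

View pics/o_scene.png

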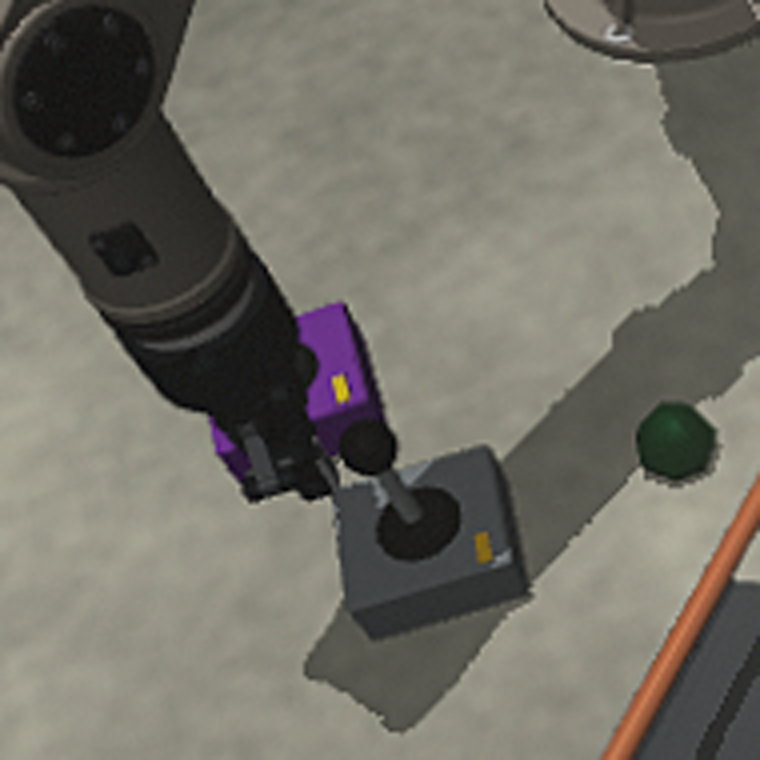

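>>> send_rows([
  [-1, -0.002, 0.004, -0.006, 0, 0, 0],
  [-1, -0.001, 0.012, -0.008, 0, 0, 0],
  [-1, 0, 0.02, -0.008, 0, 0, 0],
  [-1, 0.001, 0.028, -0.01, 0, 0, 0],
  [-1, 0.002, 0.036, -0.012, 0, 0, 0],
  [-1, 0.002, 0.036, -0.012, 0, 0, 0],
])

```text
time_s: 16.1
tcp_pos: [0.453, -0.318, 0.1135]
orientation: [2.326, 2.093, -0.0]
force: [0.0, -2.1, 1.4]
gripper_width: -0.0002
```

>>> send_rows([
  [-1, 0.001, 0.008, 0, 0, 0, 0],
  [-1, 0.002, 0.016, 0, 0, 0, 0],
  [-1, 0.002, 0.02, 0, 0, 0, 0],
  [-1, 0.002, 0.022, 0, 0, 0, 0],
])

```text
time_s: 16.43
tcp_pos: [0.4545, -0.2994, 0.1136]
orientation: [2.323, 2.087, -0.007]
force: [-0.0, -13.1, -6.2]
gripper_width: -0.0002
```

```bash
cat > look.py <<'E'
import sys
from plan import *
s=bot.state();print(s['time_s'],s['tcp_pos'],s['force'])
im=cv2.cvtColor(vision.capture('scene'),cv2.COLOR_RGB2BGR); cv2.imwrite(f'pics/{sys.argv[1]}.png',cv2.resize(im[90:290,50:480],None,fx=1.8,fy=1.8,interpolation=cv2.INTER_CUBIC))
E
python3 look.py p
```

```text
16.4333 [ 0.4545 -0.2994  0.1136] [ -0.0074 -13.0527  -6.1891]
```

View pics/p.png

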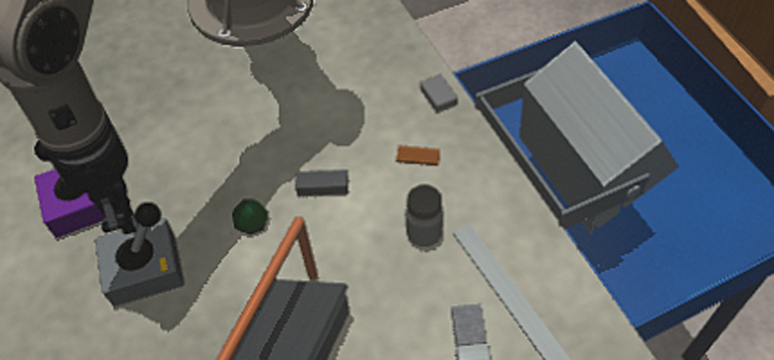

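The stick at (148,215) is tilting and the bin is tipping. I'll push on to the stop and hold there.

>>> send_rows([
  [-1, 0, 0.004, 0, 0, 0, 0],
  [-1, 0.001, 0.006, 0, 0, 0, 0],
  [-1, 0.001, 0.006, 0, 0, 0, 0],
  [-1, 0.001, 0.006, 0, 0, 0, 0],
])

```text
time_s: 16.82
tcp_pos: [0.4544, -0.3003, 0.1144]
orientation: [2.317, 2.076, -0.019]
force: [0.0, -12.5, -6.9]
gripper_width: -0.0
```

```bash
python3 look.py q
```

```text
16.8167 [ 0.4544 -0.3003  0.1144] [  0.0158 -12.4672  -6.9147]
```

View pics/q.png

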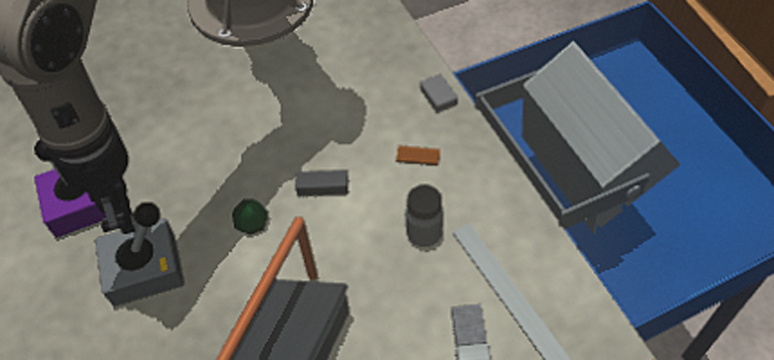

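```bash
python3 - <<'E'
from plan import *
im=cv2.imread('pics/q.png')
u=np.array([.105,.995,0])
for th in (0,.2,.3,.4,.5): print(th,proj('scene',[np.array([.452,-.3145,.045])+.085*(np.sin(th)*u+np.cos(th)*np.array([0,0,1]))]))
r=vision.capture('scene'); print(np.degrees(0))
cv2.imwrite('pics/r.png',cv2.resize(cv2.cvtColor(r,cv2.COLOR_RGB2BGR)[190:260,90:170],None,fx=8,fy=8,interpolation=cv2.INTER_CUBIC))
E
```

```text
0 [[111.5176 211.7102]]
0.2 [[119.2232 209.8761]]
0.3 [[123.1477 209.2956]]
0.4 [[127.0563 208.9475]]
0.5 [[130.9022 208.8332]]
0.0
```

View pics/r.png

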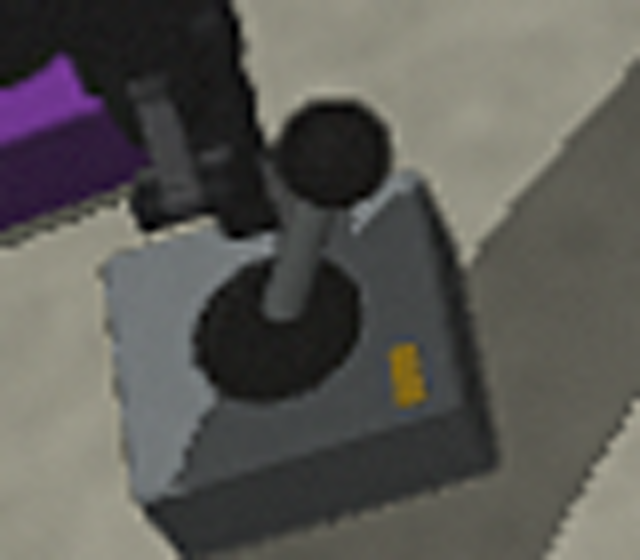

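The knob at (131.5,209) matches the prediction for 0.5 rad, so the stick is at its stop. I'll hold it there.

>>> send_rows([
  [-1, 0, 0.003, 0, 0, 0, 0],
  [-1, 0, 0.003, 0, 0, 0, 0],
  [-1, 0, 0.003, 0, 0, 0, 0],
  [-1, 0, 0.003, 0, 0, 0, 0],
  [-1, 0, 0.003, 0, 0, 0, 0],
  [-1, 0, 0.003, 0, 0, 0, 0],
  [-1, 0, 0.003, 0, 0, 0, 0],
  [-1, 0, 0.003, 0, 0, 0, 0],
])

```text
time_s: 17.58
tcp_pos: [0.4541, -0.3006, 0.1147]
orientation: [2.315, 2.07, -0.024]
force: [0.2, -8.0, -3.5]
gripper_width: 0.0001
```

>>> send_rows([
  [-1, 0, 0.003, 0, 0, 0, 0],
  [-1, 0, 0.003, 0, 0, 0, 0],
  [-1, 0, 0.003, 0, 0, 0, 0],
  [-1, 0, 0.003, 0, 0, 0, 0],
  [-1, 0, 0.003, 0, 0, 0, 0],
  [-1, 0, 0.003, 0, 0, 0, 0],
  [-1, 0, 0.003, 0, 0, 0, 0],
  [-1, 0, 0.003, 0, 0, 0, 0],
])

```text
time_s: 18.25
tcp_pos: [0.454, -0.3006, 0.1151]
orientation: [2.312, 2.064, -0.029]
force: [1.8, -7.8, -3.9]
gripper_width: 0.0
```

```bash
python3 look.py s; python3 - <<'E'
from h import *
cv2.imwrite('pics/s2.png',cv2.resize(cv2.cvtColor(vision.capture('top'),cv2.COLOR_RGB2BGR)[120:310,80:260],None,fx=3,fy=3,interpolation=cv2.INTER_CUBIC))
E
```

```text
18.25 [ 0.454  -0.3006  0.1151] [ 1.826  -7.7832 -3.9115]
```

View pics/s2.png

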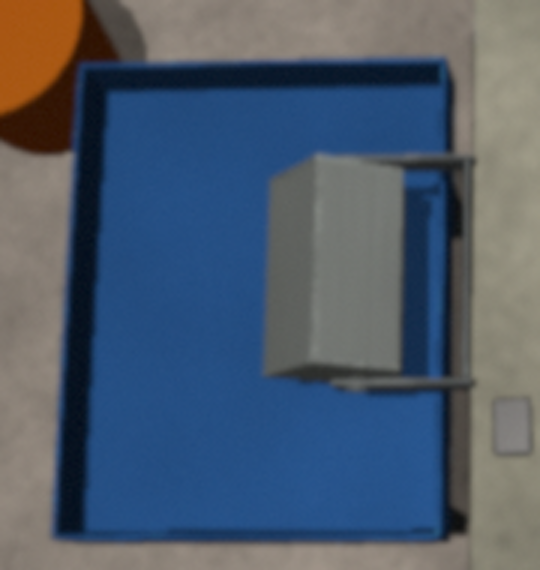

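View pics/s.png

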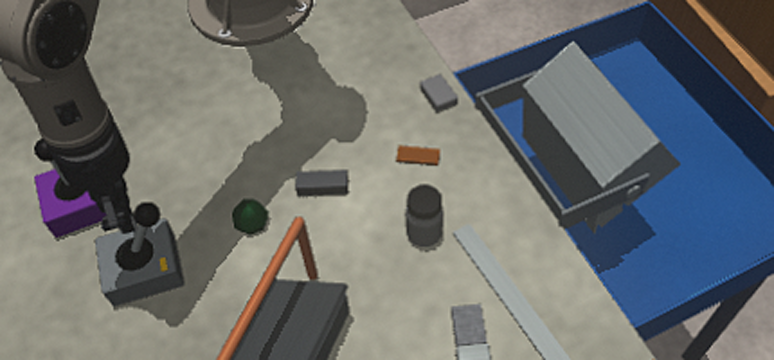

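The bin is fully tipped, with its underside facing up at (600,120) in the scene crop. I've held it about 2 s, so I'll let the stick go.

>>> send_rows([
  [-1, -0.001, -0.012, 0, 0, 0, 0],
  [-1, -0.003, -0.024, 0, 0, 0, 0],
  [-1, -0.004, -0.036, 0, 0, 0, 0],
  [-1, -0.006, -0.05, 0, 0, 0, 0],
  [-1, -0.008, -0.065, 0, 0, 0, 0],
  [-1, -0.008, -0.075, 0, 0, 0, 0],
  [-1, -0.008, -0.085, 0, 0, 0, 0],
  [-1, -0.008, -0.085, 0, 0, 0, 0],
])

```text
time_s: 19.02
tcp_pos: [0.4456, -0.3874, 0.1152]
orientation: [2.313, 2.061, -0.03]
force: [-1.0, -0.2, 0.2]
gripper_width: -0.0
```

>>> send_rows([
  [-1, 0, 0, 0.04, 0, 0, 0],
  [-1, 0, 0, 0.08, 0, 0, 0],
  [-1, 0, 0, 0.12, 0, 0, 0],
  [-1, 0, 0, 0.12, 0, 0, 0],
  [-1, 0, 0, 0.12, 0, 0, 0],
  [-1, 0, 0, 0.12, 0, 0, 0],
  [-1, 0, 0, 0.12, 0, 0, 0],
  [-1, 0, 0, 0.12, 0, 0, 0],
])

```text
time_s: 19.68
tcp_pos: [0.4451, -0.3863, 0.2336]
orientation: [2.315, 2.064, -0.031]
force: [-0.3, -0.5, -0.5]
gripper_width: -0.0004
```

>>> send_rows([
  [-1, 0, 0, 0, 0, 0, 0],
  [-1, 0, 0, 0, 0, 0, 0],
  [-1, 0, 0, 0, 0, 0, 0],
  [-1, 0, 0, 0, 0, 0, 0],
  [-1, 0, 0, 0, 0, 0, 0],
  [-1, 0, 0, 0, 0, 0, 0],
  [-1, 0, 0, 0, 0, 0, 0],
  [-1, 0, 0, 0, 0, 0, 0],
])

```text
time_s: 20.35
tcp_pos: [0.4451, -0.3863, 0.2336]
orientation: [2.315, 2.063, -0.031]
force: [0.1, 0.4, -0.1]
gripper_width: 0.0002
```

```bash
python3 look.py t; python3 - <<'E'
from h import *
cv2.imwrite('pics/t2.png',cv2.resize(cv2.cvtColor(vision.capture('top'),cv2.COLOR_RGB2BGR)[120:310,80:260],None,fx=3,fy=3,interpolation=cv2.INTER_CUBIC))
E
```

```text
20.35 [ 0.4451 -0.3863  0.2336] [ 0.1022  0.4248 -0.0738]
```

View pics/t.png

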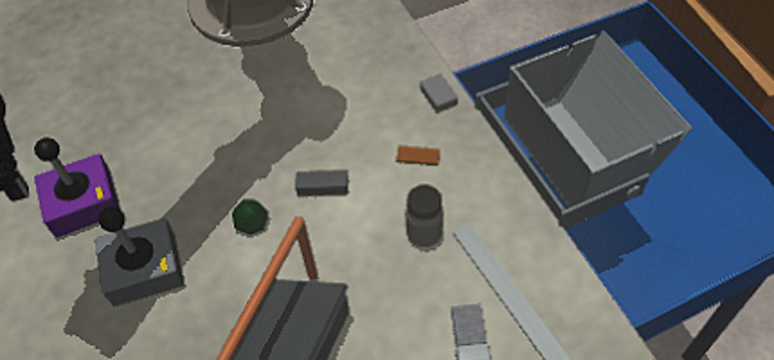

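View pics/t2.png

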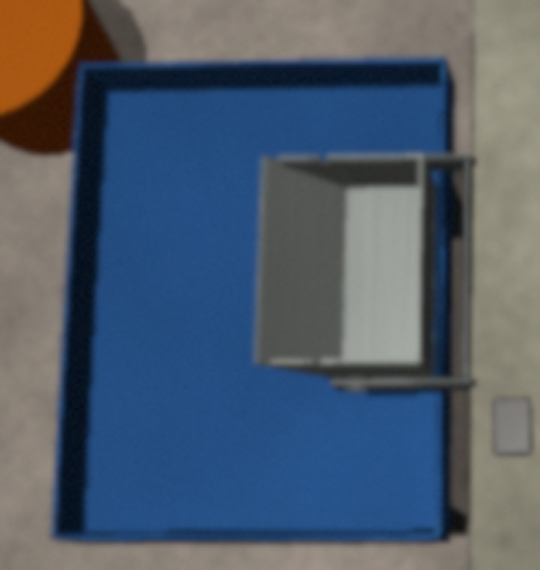

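```bash
python3 - <<'E'
from h import *
a=cv2.cvtColor(cv2.imread('pics/scene0.png'),cv2.COLOR_BGR2RGB); b=vision.capture('scene')
for nm,(x,y) in dict(amber=(283,176),stone=(229,191),chunk=(189,210),jar=(286,209),straight=(336,258),pad=(293,142),knob=(112,212)).items():
    t=a[y-12:y+12,x-14:x+14]; r=cv2.matchTemplate(b[y-24:y+24,x-28:x+28],t,cv2.TM_CCOEFF_NORMED); _,v,_,l=cv2.minMaxLoc(r); print(nm,round(v,2),np.array(l)-[14,12])
print([ (r['score'],r['position']) for k in('green_slice','button') for c in('scene','top') for r in ([vision.capture(c)] and spotter.recognise(k,c))])
E
```

```text
amber 1.0 [0 0]
stone 1.0 [0 0]
chunk 0.95 [0 0]
jar 1.0 [0 0]
straight 1.0 [0 0]
pad 1.0 [0 0]
knob 0.97 [0 0]
[(0.56, [125.9, 236.4])]
```

```bash
python3 -c "
from rig import bot;print(bot.close_job())"
```

```text
the job is handed in; nothing more can be done
None
```

I put the green slice and then the button into the steel bin. I pushed the grey box's stick to its stop with the closed fingers and held it there for about 2 s. Then I let it go and handed the job in at about 20.5 s.

**Last checks that passed:**
- **Stick:** at the stop the knob matched the predicted position for 0.5 rad, and afterwards it was back exactly where it started.
- **Bin:** it looks level again, and the part of its floor I could see is empty.
- **Bystanders:** the amber slice, chunk, stone, jar, straightedge and diamond pad show no pixel shift from the start.
- **Robot:** the fingers ended clear of everything, with about 0 N on the tool.

**Not confirmed:** I could not see either scrap in the tray. After the tip neither camera nor the networks showed them; the only network report was a false one, on the jog box. I assume they lie in the tray hidden under the bin, since the bin was fully tipped over the tray and came back empty.

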